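Nudge the printed school onto its locating pins

ROBOT

A 6-joint arm with a two-finger parallel gripper is mounted at the origin on the work surface. World frame = base frame: x ahead of the robot, y to its left, z up, the work surface at z = 0. Lengths are in m, angles in rad, forces in N, time in s.
With the tool pointing down it reaches from about 0.425 to 0.925 m from the base axis. Payload 12.5 kg.
Tool frame: the origin (TCP) lies where the fingers leave the gripper's body, on its centre line; the fingertips stand 73 mm ahead of it and the grasp point (between the pads) lies 54 mm ahead of it; z points along the fingers, y is the direction in which the jaws open and shut (so a half turn about z gives the same grasp; the last joint's range is limited). The gripper opens to 85 mm and grips with 20 to 120 N. Pads are 22 mm wide; open, the fingers measure 114 mm over their backs; the gripper's body (76 mm by 85 mm) begins 54 mm behind the grasp point. The pads swing forward as they close: fully open they stand 13 mm farther back than shut.
Start: joints at [1.183, 0.491, 1.559, -0, 1.092, -0.106], TCP at [0.174, 0.6, 0.304] pointing down, gripper open.
Joint ranges: [-3.1, 3.1], [-0.84, 2.19], [0.05, 2.79], [-1.13, 4.28], [0.06, 2.93], [-2.69, 2.69]. Speed limits (rad/s): [2.22, 2.22, 2.79, 3.14, 3.14, 3.14].

INTERFACE

Orientations are given as a rotation vector (axis times angle).
In Python, from station import bot, optics gives the robot as it stands.
- The arm moves only by the tool jog_arm, never from a script. Its argument "rows" is a list of rows, each a list of 7 numbers: the finger opening in m, from 0 to 0.0854, then the shift along the tool's x, y, z in m, then the turn, a rotation vector about the tool's x, y, z in degrees. In form: [[hand, x, y, z, wx, wy, wz], ...]. A call has exactly 10 rows; each row is the pose to reach, as a shift and turn from the pose measured when the call began, along the tool's axes at that moment; what a row does not reach only later rows make up. A row lasts 1/12 s, in which the tool goes at most 41.7 mm and 7.16 degrees, less where a joint would pass 70% of its speed; a pose out of reach is approached as far as the arm can. A call with a gripper value outside its range is refused whole. The fingers move at their own pace and stop on an object; the grip force is fixed at half the most. Time passes only in rows, so rows that repeat a pose let the fingers close, or fill a call up. It gives the time, the measured TCP pose, the force and the opening at its end, in the units of the state.
- bot.get_obs(): the state, without advancing time (a new reading comes with each control period).
- optics.camera(name): name is "scene" or "top" or "wrist"; returns the picture (420x560x3 uint8, red, green, blue); there is no depth.
- optics.get_calibration(name): a dict with "fx", "fy", "cx", "cy" (pixels), "xyz" and "orientation" of the camera in the world; the wrist camera has in their place "mount" (4x4, takes a point from camera to tool coordinates, whose origin is the TCP and whose axes are the flange's). Camera axes: x right, y down, z forward; pixel columns grow to the right and rows downward; lengths in m; the calibration is good to about 2 mm. A picture is of the moment at which its call begins: read the wrist's pose just before it. get_calibration takes no time and is no camera call.
- bot.job_done(): hands the job in, once; it reports no verdict.
The state is a dict: "time": time; "joints": joint angles; "qvel": joint speeds; "joint_efforts": joint torques, N m; "ee_pos": TCP position; "tool_rot": TCP orientation; "wrist_force": force on the tool from outside, world axes, zero at the start; "moment": the same for the moment, N m; "gripper_width": finger opening in m.
Only numpy, scipy, OpenCV 4.12 (cv2) and the standard library are available. Lean on these libraries where they do the work, as an engineer would, in place of code of your own. Each camera call takes 0.05 s, during which the arm holds its last target.

TASK

The blue printed school lies loose on the grey terrace of the hexagonal model board. Push it sideways with the fingers, without picking it up, off the terrace and towards the two brass pins until both holes in its slab drop over the pins and the slab sits flat on the green ground. Leave the other little buildings and the things on the table where they stand.

Things in the scene. Friction and masses are not known exactly. Their poses are not given: they have to be found in the camera images.
- board: Hexagonal architectural model board, fixed to the table: cardboard block, moss-green top 30 mm above the table, 330 mm across flats; origin at the centre of its underside, z up. A flat side faces its -x (the robot, at yaw 0; yaw varies by up to 0.4 rad). Grey terrace on its -x half, two brass pins on its +x half; three fixed blue buildings, to 26 mm tall, at x = 117 to 150, y = -80 to 70 mm.
- terrace_edge (a point): Middle of the upper +x edge of the grey terrace, at x = -20, y = 0, z = 38 mm in the board frame, axes along the board's. The terrace sheet, 8 mm thick, covers x = -160 to -20 mm and y = -100 to 100 mm of the green top; this straight edge runs along the board's y. The school starts flat on the terrace.
- school: Loose blue printed school, 0.21 to 0.42 kg: slab 110 (x) x 140 (y) x 6 mm; origin at the centre of the slab's underside, z up. Its x is within 0.3 rad of the board's. Seated: axes along the board's, origin at x = 38, y = 0, z = 30 mm in the board frame, -x edge 3 mm clear of the terrace. Slid along the board's +x, it bridges from the terrace to the pin tips before it drops.
- building (a point): Foot centre of the solid building on the school's slab, at x = -29, y = 0, z = 6 mm in the school's frame. It measures 40 (x) x 110 (y) mm, flat upright walls 28 mm tall, so its rear wall is at x = -49 and end walls at y = -55 and 55 mm of the school's frame; a roof block 32 x 30 mm in the middle adds 10 mm. The school's centre of mass is about 8 mm to +x of this point.
- hole_left (a point): Centre, at the underside, of the slab's round through hole, 12 mm wide, at x = 3, y = 50 mm in the school's frame; goes over pin_left.
- hole_right (a point): Centre, at the underside, of the slab's slotted through hole, 12 mm in x by 18 mm in y, at x = 3, y = -50 mm in the school's frame; goes over pin_right.
- pin_left (a point): Tip of the left brass pin (8 mm thick, tapering over its top 2 mm to 3 mm, standing 7.5 mm out of the green, so 0.5 mm lower than the terrace), at x = 41, y = 50, z = 37.5 mm in the board frame.
- pin_right (a point): Tip of the right brass pin (same shape), at x = 41, y = -50, z = 37.5 mm in the board frame.
- tower: Bystander, loose: round blue water tower, 28 mm wide, 44 mm tall, on the green of the model to one side of the pins; origin under its centre.
- house: Bystander, loose: small blue house, 26 x 26 x 32 mm, on the green on the other side of the pins (the two may be swapped); origin under its centre.
- tin: Bystander on the table: flat green tin, 72 mm wide, 22 mm tall; origin under its centre.
- tape: Bystander on the table: grey roll of tape, 90 mm wide, 24 mm tall; origin under its centre.
- glue: Bystander on the table: white glue bottle with a red cap, 36 mm wide, 110 mm tall; origin under its centre.
- penpot: Bystander on the table: grey pot of coloured pencils, 76 mm wide, pencils up to 140 mm; origin under its centre.
- ruler: Bystander on the table: yellow ruler, 300 x 32 x 5 mm; origin under its centre.
Not all that is in view belongs to the job. Of the things like the school, leave any that is red; of the rest the smaller one is meant.

How it is judged:
At the end, for the whole second after the job is handed in: Both holes of the school's slab are over their pins (left within 4 mm, right, slotted, within 6 mm), the slab lies flat on the green (within 1.8 mm and 0.03 rad) and at rest (horizontal distance between hole_left and pin_left below 0.004 m and horizontal distance between hole_right and pin_right below 0.006 m and z of school in the frame of board below 0.0318 m and angle between school's own z axis and vertical below 0.03 rad and linear speed of school below 0.01 m/s); the robot touches nothing.
It fails at once if the school is lifted more than 6 mm above the terrace (height (world z) of school above 0.044 m).
It fails at once if the school is tipped by more than 0.35 rad (angle between school's own z axis and vertical above 0.35 rad).
It fails at once if the water tower or the small house on the model is moved more than 15 mm (distance of any of tower, house from where it was at the start of the episode above 0.015 m).
It fails at once if the tin, tape, glue, pen pot or ruler is moved more than 15 mm (distance of any of tin, tape, glue, penpot, ruler from where it was at the start of the episode above 0.015 m).
It also fails if it takes over 72 s, if anything falls off the work surface, if the arm or the gripper's body presses on something with over 40 N, if the wrist force passes 120 N, or if a joint passes its speed limit or range.

## Working session

There is one attempt and no reset: what is moved stays moved. The work goes in short steps, Python scripts to look and compute and a tool call to move; the robot and the scene stay as the last step left them, time stands still between calls to the robot, and variables do not carry over. Pictures are saved under pics/ and viewed, and the job is handed in when it is done.

Besides the shell and the picture viewer there is one more tool, called by a JSON object that holds its "method" and its "body". jog_arm: Moves the arm, as the interface text tells. Its arguments: {"type":"object","properties":{"rows":{"type":"array","items":{"type":"array","items":{"type":"number"}}}},"required":["rows"]}

```bash
ls; mkdir -p pics
python3 - <<'E'
from station import bot, optics
import cv2
for n in ["scene","top","wrist"]:
    print(n,optics.get_calibration(n))
    im=optics.camera(n); cv2.imwrite(f"pics/{n}0.png",im[:,:,::-1])
o=bot.get_obs(); print(o)
E
```

```text
pics
scene {'fx': 449.2612896680651, 'fy': 449.2612896680651, 'cx': 282.7634482149912, 'cy': 206.21082325876995, 'xyz': array([1.21716794, 0.5118093 , 0.94697463]), 'orientation': array([-1.23556634, -2.32180466,  0.92021367])}
top {'fx': 411.84062489973394, 'fy': 411.84062489973394, 'cx': 273.4209205606043, 'cy': 204.23546323535993, 'xyz': array([0.43480913, 0.06789671, 1.13361603]), 'orientation': array([-2.16392185,  2.20438422, -0.08447902])}
wrist {'fx': 297.03749142244664, 'fy': 297.03749142244664, 'cx': 280.91160136023666, 'cy': 212.75573306934353, 'mount': array([[ 2.62693384e-04, -9.44848991e-01, -3.27506206e-01,
         8.39834074e-02],
       [ 9.99997261e-01, -5.13522910e-04,  2.28360335e-03,
        -2.92482901e-04],
       [-2.32584226e-03, -3.27505908e-01,  9.44846268e-01,
        -6.95244877e-02],
       [ 0.00000000e+00,  0.00000000e+00,  0.00000000e+00,
         1.00000000e+00]])}
{'time': 0.15, 'joints': array([ 1.18340916e+00,  4.91445386e-01,  1.55932170e+00,  1.84525219e-05,
        1.09169292e+00, -1.05616240e-01]), 'qvel': array([ 0.00054092, -0.00213451, -0.0012585 , -0.00073937,  0.00125372,
        0.00144248]), 'joint_efforts': array([ 1.79395702e-03, -6.18706584e+01, -2.61689597e+01, -6.95626750e-05,
        3.19454412e-03, -1.17118475e-05]), 'ee_pos': array([0.17373153, 0.60026099, 0.30344264]), 'tool_rot': array([-4.41123253e-01, -3.11023848e+00,  1.31488644e-03]), 'wrist_force': array([-0.43867615,  0.81336092, -0.27853947]), 'moment': array([-0.02985152, -0.0200445 , -0.0084074 ]), 'gripper_width': 0.08510422548278171}
```

View pics/top0.png

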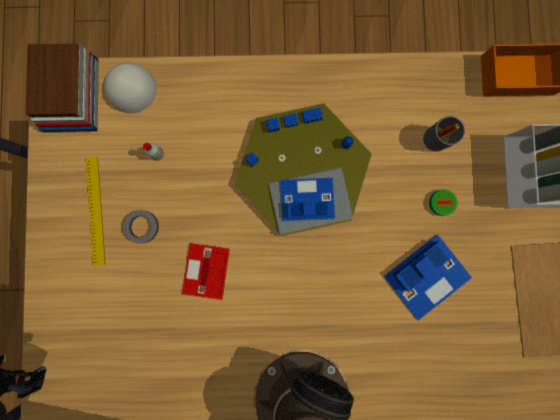

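View pics/scene0.png

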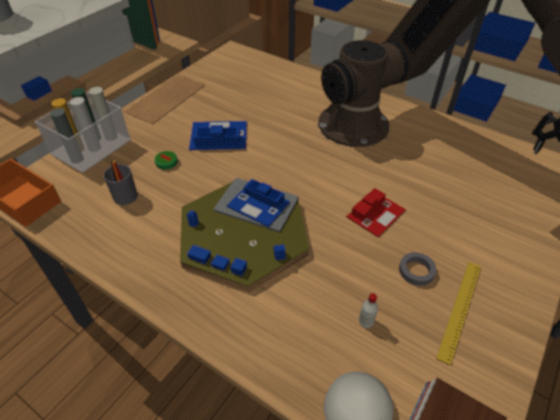

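```bash
cat > h.py <<'E'
import numpy as np, cv2
from scipy.spatial.transform import Rotation as R
from station import bot, optics
def cam(n,obs=None):
    c=optics.get_calibration(n); K=np.array([[c['fx'],0,c['cx']],[0,c['fy'],c['cy']],[0,0,1]])
    if n=='wrist':
        T=np.eye(4);T[:3,:3]=R.from_rotvec(obs['tool_rot']).as_matrix();T[:3,3]=obs['ee_pos'];T=T@c['mount']
        return K,T[:3,:3],T[:3,3]
    return K,R.from_rotvec(c['orientation']).as_matrix(),np.array(c['xyz'])
def proj(C,P):
    K,Rm,t=C; q=(np.atleast_2d(P)-t)@Rm@K.T; return q[:,:2]/q[:,2:]
def unproj(C,px,z):
    K,Rm,t=C; px=np.atleast_2d(px).astype(float)
    d=np.c_[px,np.ones(len(px))]@np.linalg.inv(K).T@Rm.T
    return t+d*((z-t[2])/d[:,2:])
def pose(x,y,yaw,z=0):
    T=np.eye(4);T[:3,:3]=R.from_euler('z',yaw).as_matrix();T[:3,3]=[x,y,z];return T
def tf(T,P): return np.atleast_2d(P)@T[:3,:3].T+T[:3,3]
E
python3 - <<'E'
import cv2
a=cv2.imread('pics/top0.png')[90:250,215:385]; cv2.imwrite('pics/topc.png',cv2.resize(a,None,fx=4.5,fy=3.75*1.0 if 0 else 3.75,interpolation=cv2.INTER_CUBIC) if 0 else cv2.resize(a,None,fx=3.7,fy=3.7,interpolation=cv2.INTER_CUBIC))
a=cv2.imread('pics/scene0.png')[170:295,165:325]; cv2.imwrite('pics/scenec.png',cv2.resize(a,None,fx=4.7,fy=4.7,interpolation=cv2.INTER_CUBIC))
E
```

```text
(no output)
```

View pics/topc.png

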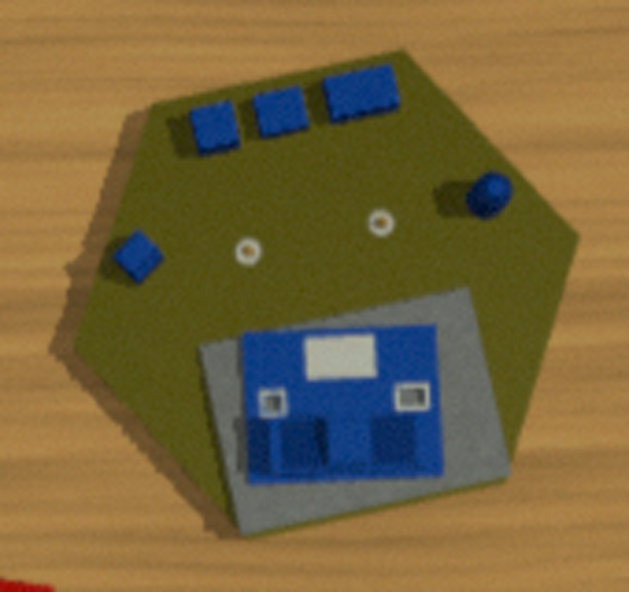

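View pics/scenec.png

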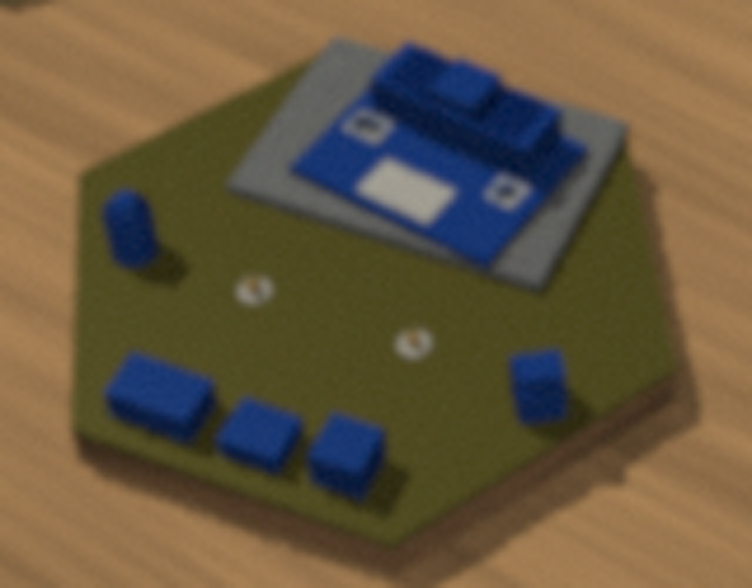

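```bash
cat > fit0.py <<'E'
from h import *
from scipy.optimize import least_squares
Ct,Cs=cam('top'),cam('scene')
top=lambda p:np.array(p)/3.7+[215,90]-.35
sc=lambda p:np.array(p)/4.7+[165,170]-.35
B=np.array([[165,95.26,30],[165,-95.26,30],[0,-190.5,30],[0,190.5,30],[-20,100,38],[-20,-100,38],[41,50,32],[41,-50,32]])/1e3
bt=top([[155,103],[405,50],[580,236],[75,352],[200,344],[469,288],[248,251],[380,223]])
bs=sc([[395,545],[78,432],[80,178],[678,370],[545,290],[229,187],[414,343],[254,290]])
S=np.array([[55,70,6],[55,-70,6],[-55,70,6],[-55,-70,6],[3,50,6],[3,-50,6]])/1e3
st=top([[243,332],[436,324],[246,483],[441,476],[272,402],[412,397]])
ss=sc([[487,265],[292,167],[np.nan]*2,[np.nan]*2,[507,191],[368,125]])
for nm,P,a,b,z in(('board',B,bt,bs,0),('school',S,st,ss,.038)):
    for w in ((1,0),(0,1),(1,1)):
        f=lambda v:np.nan_to_num(np.r_[w[0]*(proj(Ct,tf(pose(*v,z),P))-a),w[1]*(proj(Cs,tf(pose(*v,z),P))-b)]).ravel()
        r=least_squares(f,[.65,0,.2],loss='soft_l1'); print(nm,w,r.x.round(4),np.abs(r.fun).max().round(2))
        if nm=='board' and w==(1,1): vb=r.x
    v=r.x
T=np.linalg.inv(pose(*vb))@pose(*v,.038); print('school in board',T[:3,3],v[2]-vb[2])
for n,p in(('tower',[488,210]),('house',[140,268])): print(n,unproj(Ct,top(p),.03), tf(np.linalg.inv(pose(*vb)),unproj(Ct,top(p),.03)))
E
python3 fit0.py
```

```text
board (1, 0) [ 0.6129 -0.018   0.1992] 1.08
board (0, 1) [ 0.6165 -0.0131  0.2006] 1.2
board (1, 1) [ 0.614  -0.0161  0.1994] 1.9
school (1, 0) [ 0.5298 -0.0248  0.0137] 0.39
school (0, 1) [ 0.5315 -0.023   0.0242] 0.51
school (1, 1) [ 0.5301 -0.0243  0.0179] 0.89
school in board [-0.08390101  0.00856172  0.038     ] -0.18151091164913788
tower [[ 0.67160835 -0.13693252  0.03      ]] [[ 0.0325012  -0.12989357  0.03      ]]
house [[0.63325039 0.11916016 0.03      ]] [[0.04563928 0.12872233 0.03      ]]
```

The candidates in the top image are the blue school on the terrace (308,199), the red one (206,271) and a larger blue one off the board (428,277). I choose the one on the terrace, and the crop confirms it is blue and has two ringed holes. The pins are at about (282,158) and (318,150). Next I move in for a wrist-camera view.

```bash
cat >> h.py <<'E'
def row(xyz,az,o=None):
    """shift, turn(deg) in tool axes for tool down with tool x at azimuth az (rad)"""
    o=o or bot.get_obs(); Rc=R.from_rotvec(o['tool_rot'])
    Rt=R.from_matrix(np.array([[np.cos(az),np.sin(az),0],[np.sin(az),-np.cos(az),0],[0,0,-1.]]).T.T)
    s=Rc.inv().apply(np.array(xyz)-o['ee_pos']); w=np.degrees((Rc.inv()*Rt).as_rotvec())
    return s.round(4),w.round(2)
E
python3 - <<'E'
from h import *
for p,a in (((.45,.35,.30),1.6),((.47,-.03,.30),.6),((.47,-.03,.30),0.018)): print(row(p,a))
E
```

```text
(array([-0.335 , -0.1636,  0.0035]), array([-5.000e-02,  3.000e-02,  7.218e+01]))
(array([-0.4598, -0.523 ,  0.0038]), array([-3.0000e-02,  5.0000e-02,  1.2948e+02]))
(array([-0.4598, -0.523 ,  0.0038]), array([-2.0000e-02,  7.0000e-02,  1.6282e+02]))
```

{"method": "jog_arm", "body": {"rows": [[0.06, -0.0335, -0.0164, 0.0004, 0, 0, 7], [0.06, -0.067, -0.0327, 0.0007, 0, 0, 14], [0.06, -0.1, -0.049, 0.001, 0, 0, 21], [0.06, -0.134, -0.0654, 0.0014, 0, 0, 28], [0.06, -0.1675, -0.0818, 0.0018, 0, 0, 35], [0.06, -0.201, -0.098, 0.002, 0, 0, 42], [0.06, -0.2345, -0.1145, 0.0024, 0, 0, 49], [0.06, -0.268, -0.131, 0.0028, 0, 0, 56], [0.06, -0.3015, -0.147, 0.003, 0, 0, 63], [0.06, -0.335, -0.1636, 0.0035, 0, 0, 70]]}}

```text
time: 0.98
ee_pos: [0.4512, 0.3485, 0.3]
tool_rot: [2.152, 2.288, -0.001]
wrist_force: [0.4, -0.1, 0.2]
gripper_width: 0.0597
```

Run:
```python
from h import *
for p,a in (((.47,-.03,.30),.6),((.47,-.03,.30),0.018)): print(row(p,a))
```

```text
(array([-3.789e-01, -4.300e-03,  3.000e-04]), array([-0.000e+00,  5.000e-02,  5.913e+01]))
(array([-3.789e-01, -4.300e-03,  3.000e-04]), array([2.000e-02, 6.000e-02, 9.247e+01]))
```

{"method": "jog_arm", "body": {"rows": [[0.06, -0.038, 0, 0, 0, 0, 7], [0.06, -0.076, 0, 0, 0, 0, 14], [0.06, -0.114, -0.001, 0, 0, 0, 21], [0.06, -0.152, -0.002, 0, 0, 0, 28], [0.06, -0.19, -0.002, 0, 0, 0, 35], [0.06, -0.228, -0.003, 0, 0, 0, 42], [0.06, -0.266, -0.003, 0, 0, 0, 49], [0.06, -0.304, -0.003, 0, 0, 0, 56], [0.06, -0.342, -0.004, 0, 0, 0, 63], [0.06, -0.379, -0.004, 0, 0, 0, 70]]}}

```text
time: 1.82
ee_pos: [0.4699, -0.0319, 0.3004]
tool_rot: [3.077, 0.63, -0.001]
wrist_force: [0.5, 0.3, -0.5]
gripper_width: 0.0602
```

Run:
```python
from h import *
print(row((.47,-.03,.30),0.018))
```

```text
(array([ 0.0008, -0.0017,  0.0004]), array([ 0.04,  0.04, 22.13]))
```

{"method": "jog_arm", "body": {"rows": [[0.06, 0, -0.001, 0, 0, 0, 7], [0.06, 0, -0.001, 0, 0, 0, 14], [0.06, 0, -0.001, 0, 0, 0, 20], [0.06, 0, -0.001, 0, 0, 0, 22], [0.06, 0, -0.001, 0, 0, 0, 22], [0.06, 0, -0.001, 0, 0, 0, 22], [0.06, 0, -0.001, 0, 0, 0, 22], [0.06, 0, -0.001, 0, 0, 0, 22], [0.06, 0, -0.001, 0, 0, 0, 22], [0.06, 0, -0.001, 0, 0, 0, 22]]}}

```text
time: 2.65
ee_pos: [0.4695, -0.0309, 0.3003]
tool_rot: [3.141, 0.033, -0.001]
wrist_force: [-0.8, 0.1, 0.5]
gripper_width: 0.0605
```

Run:
```python
from h import *
import pickle
o=bot.get_obs(); im=optics.camera('wrist'); cv2.imwrite('pics/w1.png',im[:,:,::-1]); pickle.dump(o,open('w1.pkl','wb'))
C=cam('wrist',o)
print(o['ee_pos'],o['tool_rot'])
print(proj(C,tf(pose(.614,-.0161,.1994),np.array([[41,50,32],[41,-50,32]])/1e3)))
```

```text
[ 0.46951107 -0.03090964  0.30034077] [ 3.14063666e+00  3.27237302e-02 -8.37987856e-04]
[[210.93743431  10.61039072]
 [312.64394794 -11.16551829]]
```

View pics/w1.png

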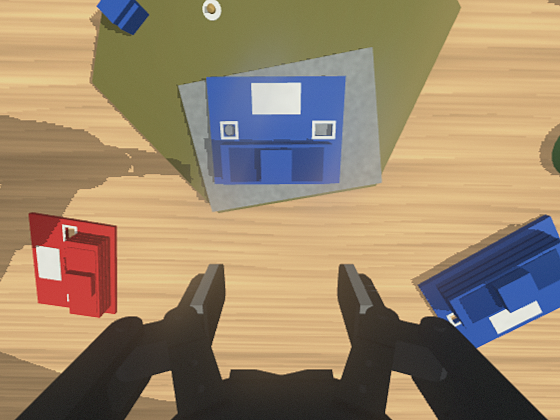

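{"method": "jog_arm", "body": {"rows": [[0.06, 0.03, 0, 0, 0, 0, 0], [0.06, 0.06, 0, 0, 0, 0, 0], [0.06, 0.08, 0, 0, 0, 0, 0], [0.06, 0.08, 0, 0, 0, 0, 0], [0.06, 0.08, 0, 0, 0, 0, 0], [0.06, 0.08, 0, 0, 0, 0, 0], [0.06, 0.08, 0, 0, 0, 0, 0], [0.06, 0.08, 0, 0, 0, 0, 0], [0.06, 0.08, 0, 0, 0, 0, 0], [0.06, 0.08, 0, 0, 0, 0, 0]]}}

```text
time: 3.53
ee_pos: [0.5492, -0.0293, 0.3006]
tool_rot: [3.141, 0.032, -0.0]
wrist_force: [-0.1, 0.4, -0.8]
gripper_width: 0.0601
```

Run:
```python
from h import *
import pickle
o=bot.get_obs(); im=optics.camera('wrist'); cv2.imwrite('pics/w2.png',im[:,:,::-1]); pickle.dump(o,open('w2.pkl','wb'))
a=im[:260,70:470,::-1]; cv2.imwrite('pics/w2c.png',cv2.resize(a,None,fx=2,fy=2,interpolation=cv2.INTER_CUBIC))
```

```text
(no output)
```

View pics/w2c.png

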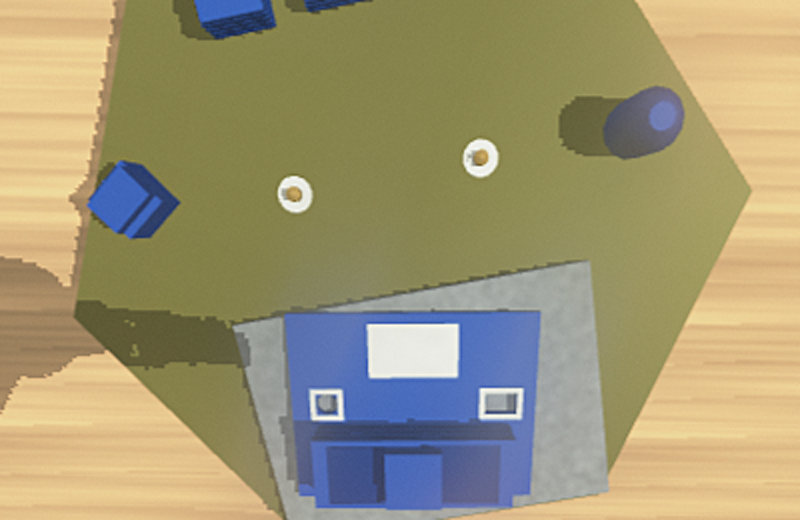

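```bash
cat > fit1.py <<'E'
from h import *
import pickle
from scipy.optimize import least_squares
o=pickle.load(open('w2.pkl','rb')); C=cam('wrist',o)
u=lambda p:np.array(p)/2+[70,0]-.25
B=np.array([[0,-190.5,30],[0,190.5,30],[-20,100,38],[-20,-100,38],[41,50,30],[41,-50,30]])/1e3
b=u([[750,190],[75,315],[234,325],[588,261],[294.5,194],[480.5,158]])
S=np.array([[55,70,6],[55,-70,6],[3,50,6],[3,-50,6]])/1e3
s=u([[285,312],[540,311],[326.5,404],[501,403]])
vs=[]
for P,a,z in((B,b,0),(S,s,.038)):
    f=lambda v:(proj(C,tf(pose(*v,z),P))-a).ravel()
    r=least_squares(f,[.6,0,.1],loss='soft_l1',f_scale=.5);vs.append(r.x);print(r.x.round(4));print(r.fun.reshape(-1,2).round(2))
T=np.linalg.inv(pose(*vs[0]))@pose(*vs[1],.038); print(T[:3,3],vs[1][2]-vs[0][2])
E
python3 fit1.py
```

```text
[ 0.6157 -0.0161  0.1963]
[[ 1.37  0.23]
 [-1.19  0.47]
 [-1.26  0.09]
 [ 0.8  -0.25]
 [ 0.1  -0.13]
 [-0.12 -0.02]]
[ 0.532  -0.0247  0.0261]
[[-0.38  0.24]
 [ 0.62  0.09]
 [-0.01 -0.2 ]
 [-0.08 -0.1 ]]
[-0.08374305  0.00797658  0.038     ] -0.1702446141498041
```

Run:
```python
from h import *
print(tf(pose(.532,-.0247,.027),[-.072,0,0]),row((.460,-.0266,.30),.027),row((.460,-.0266,.121),.027))
```

```text
[[ 0.46002624 -0.02664376  0.        ]] (array([-0.0892, -0.0045,  0.0005]), array([ 0.05,  0.01, -0.37])) (array([-0.0892, -0.0047,  0.1795]), array([ 0.05,  0.01, -0.37]))
```

{"method": "jog_arm", "body": {"rows": [[0.06, -0.03, -0.0015, 0, 0, 0, 0], [0.06, -0.06, -0.003, 0.01, 0, 0, -0.4], [0.06, -0.0892, -0.0047, 0.03, 0, 0, -0.4], [0.06, -0.0892, -0.0047, 0.06, 0, 0, -0.4], [0.06, -0.0892, -0.0047, 0.09, 0, 0, -0.4], [0.06, -0.0892, -0.0047, 0.12, 0, 0, -0.4], [0.06, -0.0892, -0.0047, 0.15, 0, 0, -0.4], [0.06, -0.0892, -0.0047, 0.17, 0, 0, -0.4], [0.06, -0.0892, -0.0047, 0.1795, 0, 0, -0.4], [0.06, -0.0892, -0.0047, 0.1795, 0, 0, -0.4]]}}

```text
time: 4.42
ee_pos: [0.4596, -0.0266, 0.1196]
tool_rot: [3.141, 0.043, -0.005]
wrist_force: [1.4, -0.3, 0.7]
gripper_width: 0.0601
```

Run:
```python
from h import *
import pickle
o=bot.get_obs(); im=optics.camera('wrist'); cv2.imwrite('pics/w3.png',im[:,:,::-1]); pickle.dump(o,open('w3.pkl','wb'))
print(o['ee_pos'],o['tool_rot'],o['wrist_force'])
im=optics.camera('scene')
a=im[140:300,150:340,::-1]; cv2.imwrite('pics/s3.png',cv2.resize(a,None,fx=3.7,fy=3.7,interpolation=cv2.INTER_CUBIC))
```

```text
[ 0.45956423 -0.02656194  0.11962935] [ 3.14108083  0.04321837 -0.00492127] [ 1.36608342 -0.33594486  0.71052163]
```

View pics/w3.png

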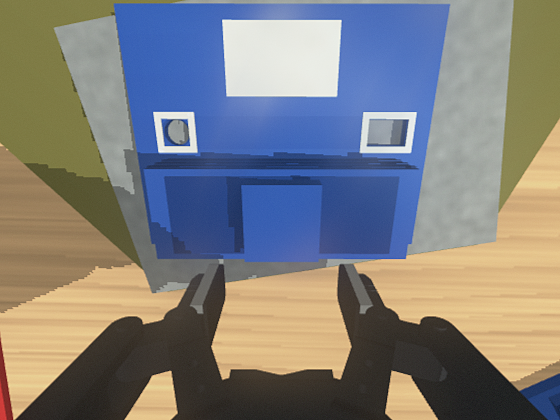

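View pics/s3.png

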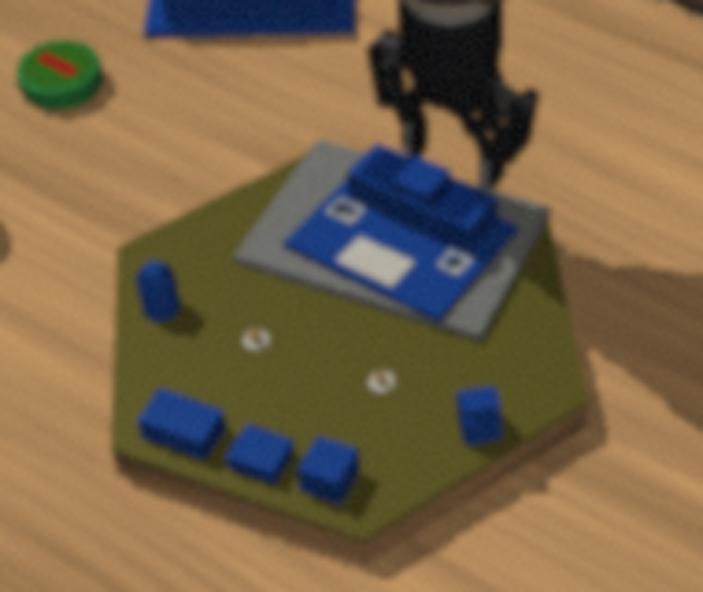

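```bash
cat > fit2.py <<'E'
from h import *
import pickle,sys
from scipy.optimize import least_squares
def school(o,pts,z=.038,S=[[3,50,6],[3,-50,6]]):
    C=cam('wrist',o); S=np.array(S)/1e3; a=np.array(pts,float)
    r=least_squares(lambda v:(proj(C,tf(pose(*v,z),S))-a).ravel(),[.55,0,.1])
    return r.x,r.fun.round(2)
VB=[.6157,-.0161,.197]
def rel(v,vb=VB):
    T=np.linalg.inv(pose(*vb))@pose(*v); return T[:2,3]*1e3,v[2]-vb[2]
E
python3 - <<'E'
from fit2 import *
o=pickle.load(open('w3.pkl','rb'))
v,f=school(o,[[175.5,132.5],[388.5,132.5],[115,4],[449,4]],S=[[3,50,6],[3,-50,6],[55,70,6],[55,-70,6]])
print(v,f,rel(v)); Ti=np.linalg.inv(pose(*v)); print('tcp in school',tf(Ti,o['ee_pos']))
E
```

```text
[ 0.53114503 -0.02517342  0.02757697] [ 0.54  0.65 -0.83  0.73 -1.74 -0.21  1.99 -0.39] (array([-84.69544741,   7.65186925]), np.float64(-0.1694230301958672))
tcp in school [[-0.07159187  0.00058575  0.11962935]]
```

{"method": "jog_arm", "body": {"rows": [[0.06, 0.004, 0, -0.001, 0, 0, 0], [0.06, 0.008, 0, -0.0015, 0, 0, 0], [0.06, 0.012, 0, -0.0015, 0, 0, 0], [0.06, 0.016, 0, -0.0015, 0, 0, 0], [0.06, 0.02, 0, -0.0015, 0, 0, 0], [0.06, 0.024, 0, -0.0015, 0, 0, 0], [0.06, 0.028, 0, -0.0015, 0, 0, 0], [0.06, 0.032, 0, -0.0015, 0, 0, 0], [0.06, 0.036, 0, -0.0015, 0, 0, 0], [0.06, 0.036, 0, -0.0015, 0, 0, 0]]}}

```text
time: 5.35
ee_pos: [0.4972, -0.0257, 0.1231]
tool_rot: [3.14, 0.043, 0.002]
wrist_force: [0.3, -0.9, -0.4]
gripper_width: 0.0598
```

```bash
cat > look.py <<'E'
from h import *
import pickle,sys
n=sys.argv[1]
o=bot.get_obs(); im=optics.camera('wrist'); cv2.imwrite(f'pics/{n}.png',im[:,:,::-1]); pickle.dump(o,open(n+'.pkl','wb'))
print(o['time'],o['ee_pos'],o['tool_rot'],o['wrist_force'])
E
python3 look.py w4
```

```text
5.35 [ 0.49720725 -0.02570377  0.12306798] [3.14020108e+00 4.34289145e-02 1.78734087e-03] [ 0.28798427 -0.91938332 -0.36366397]
```

View pics/w4.png

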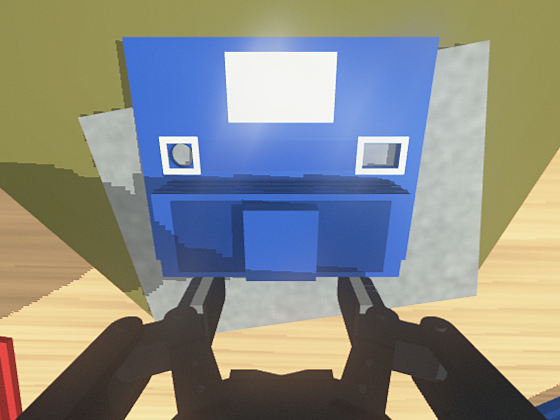

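Run:
```python
from fit2 import *
o=pickle.load(open('w4.pkl','rb'))
v,f=school(o,[[179.5,155.5],[382,155.5],[123,38],[439,38]],S=[[3,50,6],[3,-50,6],[55,70,6],[55,-70,6]])
print(v,f,rel(v)); Ti=np.linalg.inv(pose(*v)); print('tcp in school',tf(Ti,o['ee_pos']))
```

```text
[ 0.55764118 -0.02421589  0.02757554] [ 0.75  0.89 -0.58  1.   -1.23 -0.63  1.08 -0.6 ] (array([-58.52436209,   3.40483667]), np.float64(-0.16942445878914947))
tcp in school [[-0.06045198  0.00017898  0.12306798]]
```

```bash
cat > plan.py <<'E'
from fit2 import *
def plan(vrel,L1,L2,L3,step=.004,c=-.021,off=-.0604,offy=0,z=.1205,n=10,skip=0,vb=VB):
    x,y,th=vrel; th0=th; p=np.array([x,y])+c*np.array([np.cos(th),np.sin(th)])
    s=0;out=[]; N=50
    while s<L1+L2+L3-1e-9:
        for k in range(N):
            s+=step/N
            th=th0*(1-np.clip((s-L1)/L2,0,1)) if L2>0 else th0
            p=p+step/N*np.array([np.cos(th),np.sin(th)])
        out.append((*(p-c*np.array([np.cos(th),np.sin(th)])),th))
    Rr=[]
    for q in out[skip:skip+n]:
        T=pose(*vb)@pose(*q); t=tf(T,[off,offy,0])[0]; t[2]=z
        a,b=row(t,vb[2]+q[2]); Rr.append((a,b)); print(np.round([q[0]*1e3,q[1]*1e3,q[2]],3),a,b)
    return out
E
python3 - <<'E'
from plan import *
plan([-.0585,.0034,-.169],.015,.051,.0)
E
```

```text
[-54.557   2.727  -0.169] [0.0044 0.0002 0.0026] [ 0.06 -0.06 -0.02]
[-50.614   2.054  -0.169] [0.0084 0.0002 0.0026] [ 0.06 -0.06 -0.02]
[-46.671   1.382  -0.169] [0.0124 0.0002 0.0026] [ 0.06 -0.06 -0.02]
[-42.716   0.779  -0.166] [0.0164 0.0004 0.0026] [ 0.06 -0.06 -0.21]
[-38.722   0.421  -0.152] [0.0205 0.0008 0.0026] [ 0.06 -0.05 -0.97]
[-34.724   0.116  -0.139] [0.0245 0.0013 0.0026] [ 0.06 -0.05 -1.73]
[-30.723  -0.136  -0.126] [0.0285 0.0016 0.0026] [ 0.06 -0.05 -2.49]
[-26.718  -0.336  -0.113] [0.0325 0.002  0.0026] [ 0.06 -0.05 -3.25]
[-22.711  -0.482  -0.099] [0.0365 0.0022 0.0026] [ 0.06 -0.05 -4.01]
[-18.702  -0.574  -0.086] [0.0406 0.0024 0.0026] [ 0.06 -0.05 -4.77]
```

{"method": "jog_arm", "body": {"rows": [[0.06, 0.0044, 0.0002, 0.001, 0, 0, 0], [0.06, 0.0084, 0.0002, 0.002, 0, 0, 0], [0.06, 0.0124, 0.0002, 0.0026, 0, 0, 0], [0.06, 0.0164, 0.0004, 0.0026, 0, 0, -0.2], [0.06, 0.0205, 0.0008, 0.0026, 0, 0, -1.0], [0.06, 0.0245, 0.0013, 0.0026, 0, 0, -1.7], [0.06, 0.0285, 0.0016, 0.0026, 0, 0, -2.5], [0.06, 0.0325, 0.002, 0.0026, 0, 0, -3.25], [0.06, 0.0365, 0.0022, 0.0026, 0, 0, -4.0], [0.06, 0.0365, 0.0022, 0.0026, 0, 0, -4.0]]}}

```text
time: 6.23
ee_pos: [0.5343, -0.027, 0.1205]
tool_rot: [3.136, 0.155, 0.003]
wrist_force: [-0.9, -0.3, -0.3]
gripper_width: 0.0597
```

```bash
python3 look.py w5
```

```text
6.2333 [ 0.53425777 -0.02697055  0.12054091] [3.13644891e+00 1.54944368e-01 3.00750777e-03] [-0.93483941 -0.27084035 -0.25575534]
```

View pics/w5.png

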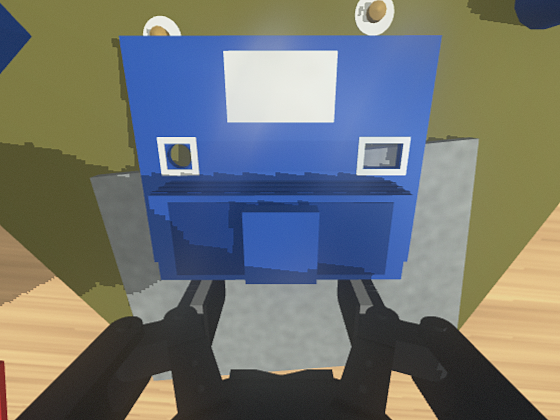

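```bash
python3 - <<'E'
from fit2 import *
o=pickle.load(open('w5.pkl','rb'))
v,f=school(o,[[178,156],[384.5,155.5],[120,37],[442,36]],S=[[3,50,6],[3,-50,6],[55,70,6],[55,-70,6]])
print(v,f,rel(v)); Ti=np.linalg.inv(pose(*v)); print('tcp in school',tf(Ti,o['ee_pos']))
C=cam('wrist',o); print('pins proj',proj(C,tf(pose(*VB),np.array([[41,50,37.5],[41,-50,37.5],[41,50,30],[41,-50,30]])/1e3)))
E
python3 - <<'E'
import cv2
a=cv2.imread('pics/w5.png')[0:60,120:420]; cv2.imwrite('pics/w5c.png',cv2.resize(a,None,fx=2.6,fy=2.6,interpolation=cv2.INTER_CUBIC))
E
```

```text
[ 0.59464813 -0.02142823  0.10158227] [ 0.97  1.14 -1.04  1.14 -1.04 -0.79  1.1  -0.83] (array([-21.6875755 ,  -1.10473022]), np.float64(-0.09541772959758339))
tcp in school [[-0.06064108  0.0006103   0.12054091]]
pins proj [[154.59195605  33.10668798]
 [378.06473384   7.58313279]
 [160.96855118  36.98911971]
 [373.07260634  12.87434053]]
```

View pics/w5c.png

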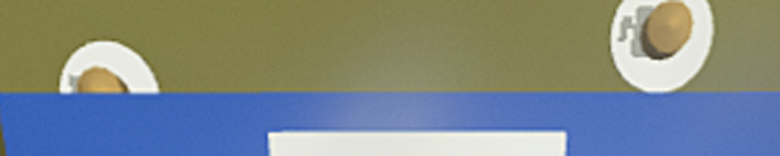

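```bash
cat > ov.py <<'E'
from fit2 import *
n=sys.argv[1]; v=[float(x) for x in sys.argv[2].split(',')]; vb=[float(x) for x in sys.argv[3].split(',')] if len(sys.argv)>3 else VB
o=pickle.load(open(n+'.pkl','rb')); C=cam('wrist',o); im=cv2.resize(cv2.imread(f'pics/{n}.png')[0:300],None,fx=1.42,fy=1.42,interpolation=cv2.INTER_CUBIC)
def pl(T,P,c,cl=True):
    q=proj(C,tf(T,np.array(P)/1e3))*1.42
    cv2.polylines(im,[np.round(q*16).astype(int)],cl,c,1,cv2.LINE_AA,4)
a=np.linspace(0,2*np.pi,40)
for y in(50,-50):
    pl(pose(*vb),np.c_[41+1.5*np.cos(a),y+1.5*np.sin(a),a*0+37.5],(0,0,255))
    pl(pose(*vb),np.c_[41+4*np.cos(a),y+4*np.sin(a),a*0+35.5],(0,0,255))
    pl(pose(*vb),np.c_[41+4*np.cos(a),y+4*np.sin(a),a*0+30],(255,0,255))
pl(pose(*vb),[[-160,100,38],[-20,100,38],[-20,-100,38],[-160,-100,38]],(0,0,255))
pl(pose(*vb),[[-82.5,142.9,30],[0,190.5,30],[165,95.2,30],[165,-95.2,30],[0,-190.5,30],[-82.5,-142.9,30]],(255,0,255),False)
T=pose(*v,.038)
pl(T,[[55,70,6],[55,-70,6],[-55,-70,6],[-55,70,6]],(0,255,255))
pl(T,np.c_[3+6*np.cos(a),50+6*np.sin(a),a*0+6],(0,255,255))
pl(T,[[9,-41,6],[9,-59,6],[-3,-59,6],[-3,-41,6]],(0,255,255))
pl(T,[[-9,55,34],[-9,-55,34],[-49,-55,34],[-49,55,34]],(0,255,0))
cv2.imwrite(f'pics/{n}o.png',im)
E
python3 ov.py w5 .5946,-.0214,.1016
```

```text
(no output)
```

View pics/w5o.png

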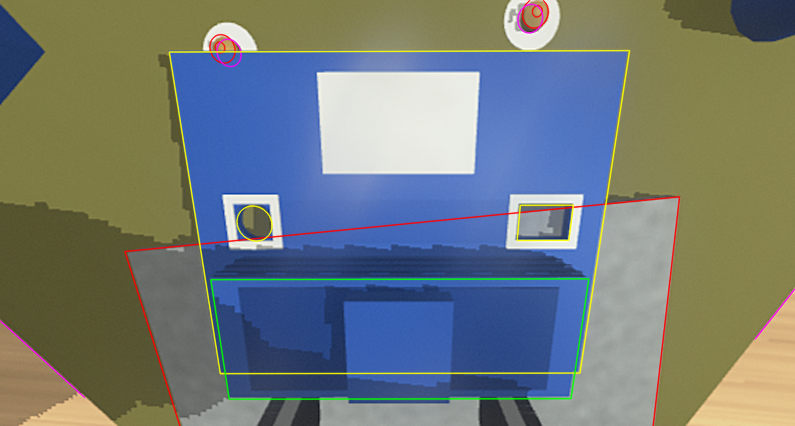

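Run:
```python
from fit2 import *
o=pickle.load(open('w5.pkl','rb'));C=cam('wrist',o)
p=unproj(C,[[158,30.4],[377.5,9.2]],.0375)
q=tf(pose(*VB),np.array([[41,50,37.5],[41,-50,37.5]])/1e3)
print(p,q,(p-q)*1e3, np.linalg.norm(p[0]-p[1]), np.arctan2(-(p[0]-p[1])[0],(p[0]-p[1])[1]))
v=[.5946,-.0214,.1016]; print(tf(np.linalg.inv(pose(*v)),p))
```

```text
[[ 0.64734441  0.03939268  0.0375    ]
 [ 0.66507094 -0.0569855   0.0375    ]] [[ 0.64612057  0.04095777  0.0375    ]
 [ 0.6656934  -0.05710805  0.0375    ]] [[ 1.22383980e+00 -1.56508166e+00  4.16333634e-14]
 [-6.22457480e-01  1.22548200e-01 -1.38777878e-14]] 0.09799482027776778 0.18189383423925878
[[ 0.05863833  0.05512957  0.0375    ]
 [ 0.06649826 -0.04254953  0.0375    ]]
```

```bash
sed -i 's/^VB=.*/VB=[.6160,-.0163,.189]/' fit2.py
python3 - <<'E'
from plan import *
r=rel([.5946,-.0214,.1016]);print(r)
y=r[0][1]+21*np.sin(-r[1]); print('COMy',y, 'L1+L2/2 =',y/-r[1])
L=y/-r[1]/1e3
plan([r[0][0]/1e3,r[0][1]/1e3,r[1]],0,2*L if L>0.01 else .02,.03,off=-.0605,offy=.0006)
E
```

```text
(array([-21.97709337,  -0.98861883]), -0.0874)
COMy 0.8444453650136874 L1+L2/2 = 9.661846281621136
[-17.961  -0.936  -0.07 ] [0.0045 0.0007 0.    ] [ 0.08 -0.09 -1.22]
[-13.946  -0.814  -0.052] [0.0085 0.0013 0.    ] [ 0.08 -0.09 -2.22]
[-9.933 -0.621 -0.035] [0.0125 0.0018 0.0001] [ 0.08 -0.09 -3.22]
[-5.925 -0.358 -0.017] [0.0165 0.0022 0.0001] [ 0.08 -0.09 -4.22]
[-1.922 -0.026 -0.   ] [0.0206 0.0026 0.0001] [ 0.08 -0.09 -5.22]
[ 2.078 -0.026 -0.   ] [0.0245 0.0022 0.0001] [ 0.08 -0.09 -5.22]
[ 6.078 -0.026 -0.   ] [0.0285 0.0018 0.0001] [ 0.08 -0.09 -5.22]
[10.078 -0.026 -0.   ] [0.0325 0.0015 0.0001] [ 0.08 -0.09 -5.22]
[14.078 -0.026 -0.   ] [0.0365 0.0011 0.0001] [ 0.08 -0.09 -5.22]
[18.078 -0.026 -0.   ] [0.0405 0.0008 0.0001] [ 0.08 -0.09 -5.22]
```

{"method": "jog_arm", "body": {"rows": [[0.06, 0.0025, 0.0004, 0, 0, 0, -0.7], [0.06, 0.0045, 0.0007, 0, 0, 0, -1.2], [0.06, 0.0065, 0.001, 0, 0, 0, -1.7], [0.06, 0.0085, 0.0013, 0, 0, 0, -2.2], [0.06, 0.0105, 0.0016, 0, 0, 0, -2.7], [0.06, 0.0125, 0.0018, 0, 0, 0, -3.2], [0.06, 0.0145, 0.002, 0, 0, 0, -3.7], [0.06, 0.0165, 0.0022, 0, 0, 0, -4.2], [0.06, 0.0185, 0.0024, 0, 0, 0, -4.6], [0.06, 0.0185, 0.0024, 0, 0, 0, -4.6]]}}

```text
time: 7.12
ee_pos: [0.553, -0.0275, 0.1206]
tool_rot: [3.128, 0.28, 0.003]
wrist_force: [-1.0, 0.3, 0.0]
gripper_width: 0.06
```

```bash
python3 look.py w6
python3 - <<'E'
import cv2
a=cv2.imread('pics/w6.png')[0:200,90:470]; cv2.imwrite('pics/w6c.png',cv2.resize(a,None,fx=2,fy=2,interpolation=cv2.INTER_CUBIC))
E
```

```text
7.1167 [ 0.55296463 -0.02750409  0.12060994] [3.1276198  0.28032157 0.00342625] [-1.00042423  0.25731043  0.02124985]
```

View pics/w6c.png

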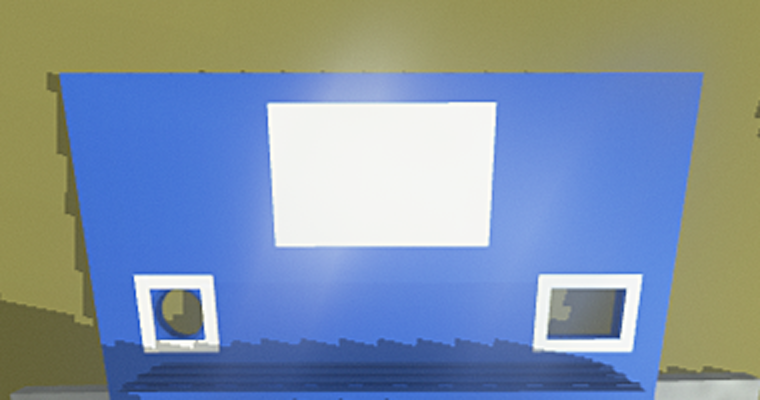

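Run:
```python
from fit2 import *
im=cv2.imread('pics/w2.png')
# ring segmentation: bright low-saturation within boxes
C=cam('wrist',pickle.load(open('w2.pkl','rb')))
cs=[]
for (x,y) in ((217,97),(310,79)):
    b=im[y-14:y+15,x-14:x+15].astype(int); hsv=cv2.cvtColor(b.astype(np.uint8),cv2.COLOR_BGR2HSV)
    m=((hsv[...,1]<60)&(hsv[...,2]>140)).astype(np.uint8)
    c,_=cv2.findContours(m,cv2.RETR_EXTERNAL,cv2.CHAIN_APPROX_NONE); c=max(c,key=len)
    e=cv2.fitEllipse(c); cs.append(np.array(e[0])+[x-14,y-14]); print(e[0],e[1],cs[-1])
p=unproj(C,cs,.0303);d=p[0]-p[1];print(p,np.linalg.norm(d),np.arctan2(-d[0],d[1]))
yaw=np.arctan2(-d[0],d[1]); m=p.mean(0); print('board', m-.041*np.array([np.cos(yaw),np.sin(yaw),0]),yaw)
o=pickle.load(open('w6.pkl','rb'))
u=lambda p:np.array(p)/2+[90,0]-.25
v,f=school(o,u([[176.5,313],[587.5,313],[60,73],[703,73]]),S=[[3,50,6],[3,-50,6],[55,70,6],[55,-70,6]])
print(v,f,rel(v)); print('tcp',tf(np.linalg.inv(pose(*v)),o['ee_pos']))
# top cam pins
im=cv2.imread('pics/top0.png'); Ct=cam('top'); cs=[]
for (x,y) in ((282,158),(317,150)):
    b=im[y-7:y+8,x-7:x+8]; hsv=cv2.cvtColor(b,cv2.COLOR_BGR2HSV); w=np.clip(b[...,0].astype(float)-40,0,None)*(1)
    g=np.mgrid[-7:8,-7:8]; cs.append([x+(w*g[1]).sum()/w.sum(),y+(w*g[0]).sum()/w.sum()])
p=unproj(Ct,cs,.03);d=p[0]-p[1];print(cs,p,np.linalg.norm(d),np.arctan2(-d[0],d[1]))
```

```text
(14.108593940734863, 13.839006423950195) (16.35268783569336, 18.19517707824707) [217.10859394  96.83900642]
(13.881014823913574, 13.773427963256836) (16.808889389038086, 18.54620933532715) [309.88101482  78.77342796]
[[ 0.64595181  0.04073039  0.0303    ]
 [ 0.6656205  -0.05726606  0.0303    ]] 0.09995079653206965 0.1980763835806504
board [ 0.61558783 -0.01633596  0.0303    ] 0.1980763835806504
[ 0.61264026 -0.01694877  0.17919803] [ 0.44  0.7  -0.69  0.69 -1.08 -0.34  1.3  -0.46] (array([-3.42180001, -0.00600263]), np.float64(-0.009801967539521006))
tcp [[-0.06060143  0.00025032  0.12060994]]
[[np.float64(281.6151890689546), np.float64(157.56116936765173)], [np.float64(317.5793566631319), np.float64(149.819017320608)]] [[ 0.6441891   0.04004787  0.03      ]
 [ 0.66365808 -0.05799847  0.03      ]] 0.09996062614122257 0.19601938925750897
```

```bash
sed -i 's/^VB=.*/VB=[.6156,-.0163,.1970]/' fit2.py
python3 - <<'E'
from plan import *
r=rel([.61264,-.01695,.1792]);print(r)
plan([r[0][0]/1e3,r[0][1]/1e3,r[1]],0,.012,.03,off=-.0606,offy=.00025)
E
python3 ov.py w6 .61264,-.01695,.1792 .6156,-.0163,.197
```

```text
(array([-3.02997155, -0.05807222]), -0.01780000000000001)
[ 0.971  0.007 -0.012] [0.0042 0.0002 0.0001] [ 0.09 -0.12 -0.4 ]
[ 4.972  0.097 -0.006] [0.0082 0.0004 0.0001] [ 0.09 -0.12 -0.74]
[ 8.973  0.21  -0.   ] [0.0122 0.0006 0.0001] [ 0.09 -0.12 -1.08]
[12.973  0.21  -0.   ] [0.0162 0.0005 0.0001] [ 0.09 -0.12 -1.08]
[16.973  0.21  -0.   ] [0.0202 0.0005 0.0001] [ 0.09 -0.12 -1.08]
[20.973  0.21  -0.   ] [0.0242 0.0004 0.0001] [ 0.09 -0.12 -1.08]
[24.973  0.21  -0.   ] [0.0282 0.0003 0.0001] [ 0.09 -0.12 -1.08]
[28.973  0.21  -0.   ] [0.0322 0.0002 0.0001] [ 0.09 -0.12 -1.08]
[32.973  0.21  -0.   ] [0.0362 0.0002 0.0002] [ 0.09 -0.12 -1.08]
[36.973  0.21  -0.   ] [0.0402 0.0001 0.0002] [ 0.09 -0.12 -1.08]
```

View pics/w6o.png

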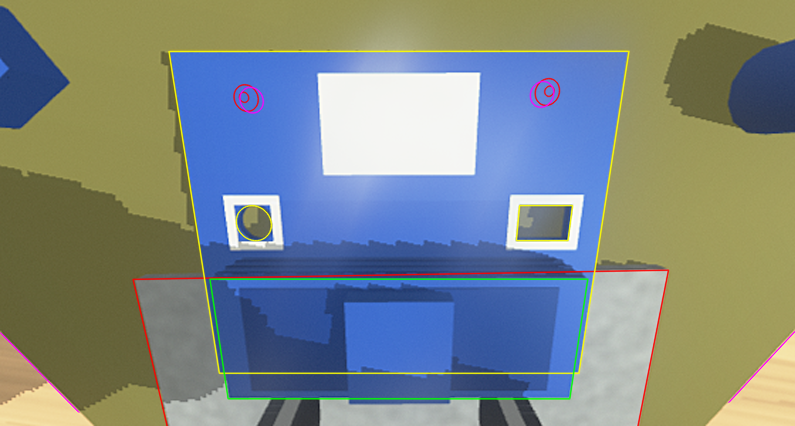

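{"method": "jog_arm", "body": {"rows": [[0.06, 0.003, 0.0001, 0, 0, 0, -0.3], [0.06, 0.0062, 0.0003, 0, 0, 0, -0.6], [0.06, 0.0095, 0.0004, 0, 0, 0, -0.85], [0.06, 0.0125, 0.0005, 0, 0, 0, -1.1], [0.06, 0.0158, 0.0005, 0, 0, 0, -1.1], [0.06, 0.019, 0.0004, 0, 0, 0, -1.1], [0.06, 0.0222, 0.0003, 0, 0, 0, -1.1], [0.06, 0.0255, 0.0002, 0, 0, 0, -1.1], [0.06, 0.0285, 0.0001, 0, 0, 0, -1.1], [0.06, 0.0285, 0.0001, 0, 0, 0, -1.1]]}}

```text
time: 8.0
ee_pos: [0.5816, -0.0224, 0.1206]
tool_rot: [3.125, 0.31, 0.005]
wrist_force: [0.6, -0.6, 0.2]
gripper_width: 0.0598
```

```bash
python3 look.py w7
python3 - <<'E'
import cv2
a=cv2.imread('pics/w7.png')[0:200,90:470]; cv2.imwrite('pics/w7c.png',cv2.resize(a,None,fx=2,fy=2,interpolation=cv2.INTER_CUBIC))
E
```

```text
8.0 [ 0.5815902  -0.02243982  0.12063481] [3.12464722 0.3096954  0.00473346] [ 0.56759379 -0.59149681  0.17200634]
```

View pics/w7c.png

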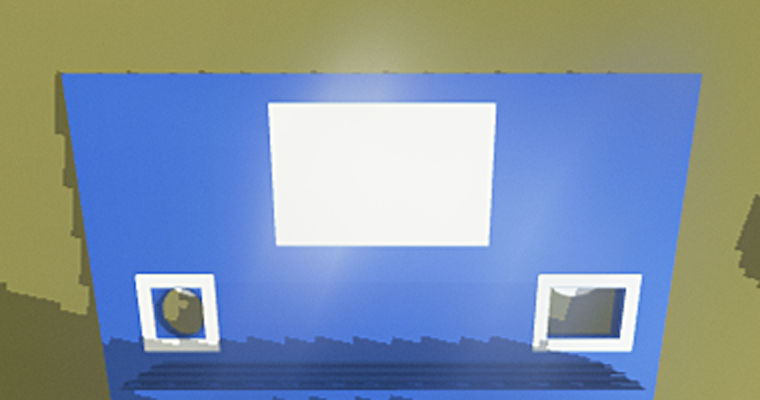

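Run:
```python
import cv2,numpy as np
b=cv2.imread('pics/w7.png')
f=lambda x0:cv2.resize(b[130:182,x0:x0+60],None,fx=6.5,fy=6.5,interpolation=cv2.INTER_NEAREST)
cv2.imwrite('pics/w7d.png',np.hstack([f(150),f(350)]))
from fit2 import *
o=pickle.load(open('w7.pkl','rb'))
u=lambda p:np.array(p)/2+[90,0]-.25
v,f=school(o,u([[177,313],[587.5,313],[61.5,73],[702.5,73]]),S=[[3,50,6],[3,-50,6],[55,70,6],[55,-70,6]])
print(v,f,rel(v)); print('tcp',tf(np.linalg.inv(pose(*v)),o['ee_pos']))
C=cam('wrist',o); print(proj(C,tf(pose(*VB),np.array([[41,50,30],[41,-50,30],[31,50,30],[31,-50,30]])/1e3)))
print(proj(C,tf(pose(*v,.038),np.array([[3,50,0],[3,-50,0],[3,50,6],[3,-50,6]])/1e3)))
```

```text
[ 0.64113331 -0.01087987  0.19792128] [ 0.42  0.68 -0.56  0.68 -1.49 -0.3   1.61 -0.36] (array([26.10032251,  0.31770196]), np.float64(0.0009212803466426556))
tcp [[-0.06065373  0.00037379  0.12063481]]
[[185.49968834 129.89119076]
 [377.40303726 130.06442316]
 [187.44679633 149.3691058 ]
 [375.40183079 149.54110595]]
[[182.51814048 155.19047906]
 [379.11592263 155.18841319]
 [178.67355388 156.92913756]
 [382.9424174  156.92757556]]
```

View pics/w7d.png

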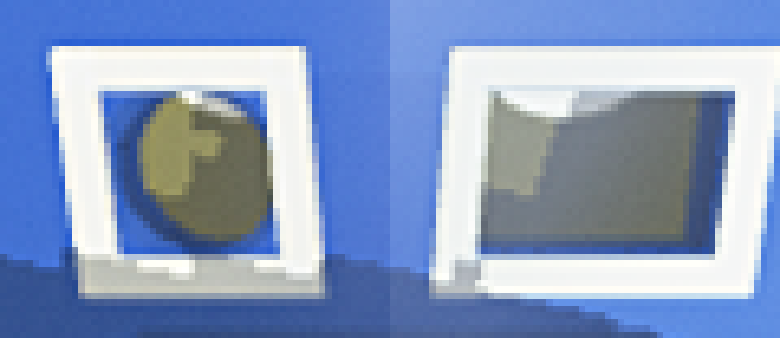

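{"method": "jog_arm", "body": {"rows": [[0.06, 0.0015, 0.0001, 0, 0, 0, 0], [0.06, 0.003, 0.0002, 0, 0, 0, 0], [0.06, 0.0045, 0.0002, 0, 0, 0, 0], [0.06, 0.006, 0.0003, 0, 0, 0, 0], [0.06, 0.0075, 0.0003, 0, 0, 0, 0], [0.06, 0.0088, 0.0003, 0, 0, 0, 0], [0.06, 0.0098, 0.0003, 0, 0, 0, 0], [0.06, 0.0108, 0.0003, 0, 0, 0, 0], [0.06, 0.0117, 0.0003, 0, 0, 0, 0], [0.06, 0.0117, 0.0003, 0, 0, 0, 0]]}}

```text
time: 8.88
ee_pos: [0.5929, -0.0204, 0.1207]
tool_rot: [3.125, 0.31, 0.004]
wrist_force: [-0.9, -0.1, 0.9]
gripper_width: 0.0598
```

```bash
python3 look.py w8
python3 - <<'E'
import cv2
a=cv2.imread('pics/w8.png')[0:300,90:470]; cv2.imwrite('pics/w8c.png',cv2.resize(a,None,fx=2,fy=2,interpolation=cv2.INTER_CUBIC))
E
```

```text
8.8833 [ 0.59285936 -0.02043124  0.12069495] [3.12469959 0.3097311  0.00428465] [-0.88460289 -0.05526891  0.87452918]
```

View pics/w8c.png

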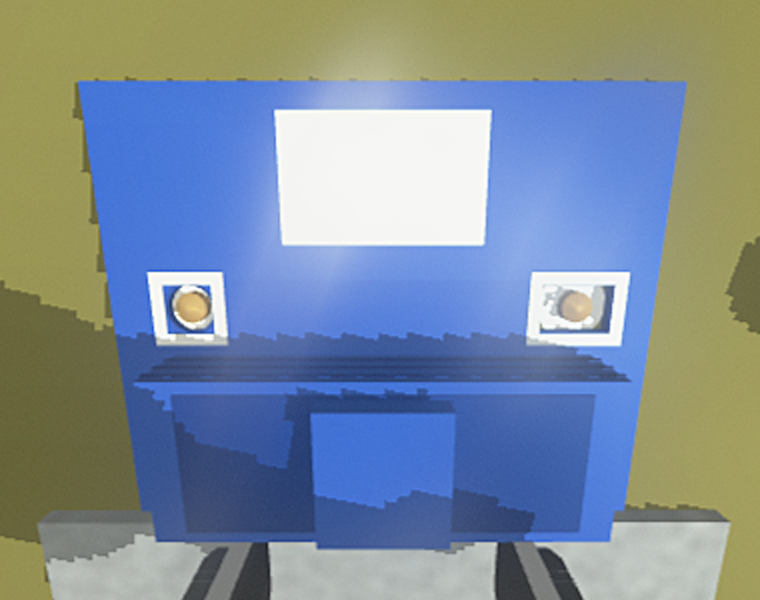

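The slab has dropped over both pins, which show through the holes at crop pixels (191,307) and (576,307). Now I retreat and check that it lies flat.

{"method": "jog_arm", "body": {"rows": [[0.06, -0.005, 0, 0, 0, 0, 0], [0.06, -0.012, 0, 0, 0, 0, 0], [0.06, -0.02, 0, 0, 0, 0, 0], [0.06, -0.02, 0, -0.02, 0, 0, 0], [0.06, -0.02, 0, -0.05, 0, 0, 0], [0.06, -0.02, 0, -0.08, 0, 0, 0], [0.06, -0.02, 0, -0.1, 0, 0, 0], [0.06, -0.02, 0, -0.1, 0, 0, 0], [0.06, -0.02, 0, -0.1, 0, 0, 0], [0.06, -0.02, 0, -0.1, 0, 0, 0]]}}

```text
time: 9.77
ee_pos: [0.5722, -0.0243, 0.22]
tool_rot: [3.125, 0.31, 0.003]
wrist_force: [-0.5, 0.3, -0.2]
gripper_width: 0.0601
```

```bash
python3 look.py w9
python3 - <<'E'
import cv2
a=cv2.imread('pics/w9.png')[0:280,90:470]; cv2.imwrite('pics/w9c.png',cv2.resize(a,None,fx=2,fy=2,interpolation=cv2.INTER_CUBIC))
from station import optics
a=optics.camera('scene')[170:295,165:325,::-1]; cv2.imwrite('pics/s9.png',cv2.resize(a,None,fx=4.7,fy=4.7,interpolation=cv2.INTER_CUBIC))
E
```

```text
9.7667 [ 0.57219233 -0.02426686  0.21998944] [3.12496522 0.30951137 0.00313781] [-0.52827732  0.27859911 -0.24161999]
```

View pics/w9c.png

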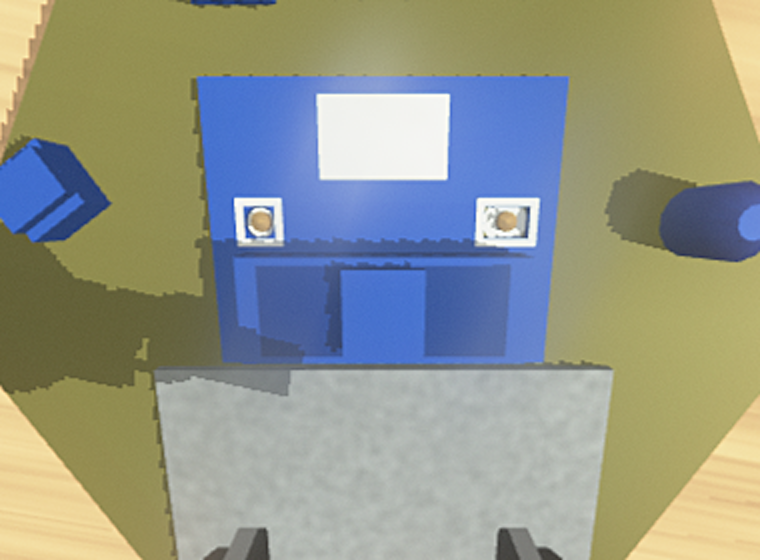

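View pics/s9.png

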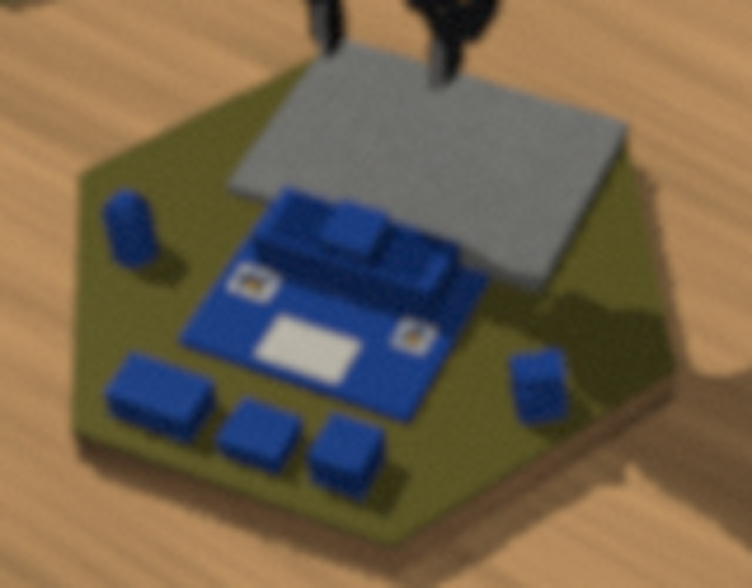

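```bash
python3 - <<'E'
from fit2 import *
o=pickle.load(open('w9.pkl','rb'));C=cam('wrist',o)
q=lambda P:((proj(C,tf(pose(*VB),np.array(P)/1e3))-[90,0])*2+.5).round(1).tolist()
S=np.array([38,0,30])
print('front corners (198,77),(568,77)',q(S+[[55,70,6],[55,-70,6]]))
print('frames (259,222),(507,222)',q(S+[[3,50,6],[3,-50,6]]))
print('roof rear',q(S+[[-49,55,34],[-49,-55,34],[-45,15,44],[-45,-15,44]]))
print('pintips (261,221),(507,221)',q([[41,50,37.5],[41,-50,37.5]]))
print('slab rear seated / if on terrace', q(S+[[-55,70,6],[-55,-70,6]]),q(S+[[-55,70,14],[-55,-70,14]]))
# z from apparent size with z, pitch free
P=np.array([[55,70,6],[55,-70,6],[3,50,6],[3,-50,6],[-49,55,34],[-49,-55,34]])/1e3
m=np.array([[198,77],[568,77],[259,222],[507.5,222],[221,362],[544,362]])/2+[90,0]-.25
def f(v):
    T=pose(v[0],v[1],v[2],v[3]); T[:3,:3]=T[:3,:3]@R.from_euler('y',v[4]).as_matrix(); return (proj(C,tf(T,P))-m).ravel()
r=least_squares(f,[.65,0,.2,.03,0]); print(r.x.round(4),rel(r.x[:3]),r.fun.round(1))
E
python3 - <<'E'
import cv2
a=cv2.imread('pics/w9.png')[170:195,160:400]; cv2.imwrite('pics/w9e.png',cv2.resize(a,None,fx=3.3,fy=6.6,interpolation=cv2.INTER_NEAREST))
E
```

```text
front corners (198,77),(568,77) [[197.0, 74.4], [570.2, 74.7]]
frames (259,222),(507,222) [[259.6, 221.1], [507.3, 221.3]]
roof rear [[241.4, 362.9], [525.2, 363.2], [342.7, 358.5], [423.9, 358.6]]
pintips (261,221),(507,221) [[258.8, 221.1], [508.0, 221.3]]
slab rear seated / if on terrace [[222.5, 361.9], [544.0, 362.2]] [[217.7, 366.1], [548.8, 366.4]]
[ 0.6511 -0.009   0.1972  0.043   0.2058] (array([36.28631743,  0.21602734]), np.float64(0.00024494920956349975)) [-1.2  0.8  1.2  0.8 -3.1  0.3  2.7  0.4  2.1 -1.1 -1.8 -1. ]
```

View pics/w9e.png

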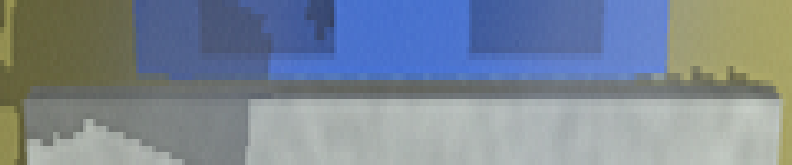

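Run:
```python
from station import bot
print(bot.job_done())
```

```text
the job is handed in; nothing more can be done
None
```

I pushed the blue school off the terrace with the two fingers set 60 mm apart, low on its rear wall. I turned it square to the pins on the way, and it dropped over both pins. I then backed off, raised the arm clear and handed the job in at about 10 s. The hand-in gives no verdict.

**Last checks that agreed:**
- **Position:** both brass pins show through their holes, and the hole frames lie within about 1 px of where a seated school should put them. The hole centres are within about 1 mm of the pins.
- **Flatness:** the slab's rear corners match the seated height to about 1 px, and not the position they would have if still resting on the terrace. A gap to the terrace edge is visible.
- **Robot and bystanders:** the tower and house look the same as in the first scene picture, and the wrist force stayed near zero whenever I read it. I did not re-photograph the things on the table, but the arm did not go near them.

**Checks that disagreed:**
- One automatic fit of height and tilt gave a wrong tilt of 0.21 rad. I had labelled the slab's rear corners as the building's roof corners, so I disregarded it.
- The slab's front corners were 1 to 1.5 px from prediction, which is similar to the camera error seen throughout.
- An earlier board angle taken from a half-hidden pin was about 0.015 rad off. I replaced it with the angle from a clear view of both pins.

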